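# Scrape the walnut shells off the chopping board into the scrap tray

## Robot

A 6-joint arm with a two-finger parallel gripper is mounted at the origin on a cart in front of the work surface, level with it; the furniture and walls round the work are solid. World frame = base frame: x ahead of the robot, y to its left, z up, the work surface at z = 0. Lengths are in m, angles in rad, forces in N, time in s.
With the tool pointing down it reaches from about 0.35 to 0.975 m from the base axis. Payload 4.9 kg.
Tool frame: the origin (TCP) lies at the very end of the fingers, on their centre line; the grasp point (between the pads) lies 19 mm behind it; z points along the fingers, y is the direction in which the jaws open and shut (so a half turn about z gives the same grasp; the last joint's range is limited). The gripper opens to 85 mm and grips with 20 to 120 N. Pads are 22 mm wide; open, the fingers measure 114 mm over their backs; the gripper's body (76 mm by 85 mm) begins 54 mm behind the grasp point. The pads swing forward as they close: fully open they stand 13 mm farther back than shut.
Start: joints at [-1.435, 0.053, 1.613, -0, 1.476, -0.119], TCP at [0.158, -0.605, 0.231] pointing down, gripper open.
Joint ranges: [-3.01, 3.01], [-1.01, 2.22], [0.06, 2.58], [-1.02, 4.17], [0.09, 2.62], [-3.14, 3.14]. Speed limits (rad/s): [2.57, 2.57, 3.14, 3.14, 3.14, 3.14].

## Interface

Orientations are given as a rotation vector (axis times angle).
In Python, from station import ctrl gives the robot as it stands.
- The arm moves only by the tool step_arm, never from a script. Its argument "moves" is a list of rows, each a list of 5 numbers: the opening, from 0 (shut) to 1 (fully open), then the shift along the world's x, y, z in m, then the turn about the world's z in degrees. A call has 1 to 20 rows; each row shifts and turns the pose as measured when the row begins; what a row does not reach is not made up. A row lasts 1/8 s, in which the tool goes at most 62.5 mm and 10.7 degrees, less where a joint would pass 70% of its speed; a pose out of reach is approached as far as the arm can. A call is refused whole if a number of a shift passes 0.0625 or a number of a turn 10.7, either way. A call with a gripper value outside its range is refused whole. The fingers move at their own pace and stop on an object; "newtons" is the grip in N (left out, the last holds). Time passes only in rows, so rows that do not move let the fingers close. It gives the time, the measured TCP pose, the force and the opening at its end, in the units of the state.
- ctrl.get_obs(): the state, without advancing time (a new reading comes with each control period).
- ctrl.get_image(name): name is "side" or "top"; returns a dict with "color" (420x560x3 uint8, red, green, blue), "camera_matrix" (3x3 intrinsics, pixels), "R" (3x3) and "t" (3): a world point X has camera coordinates R X + t. Camera axes: x right, y down, z forward; pixel columns grow to the right and rows downward; lengths in m; the calibration is good to about 2 mm. A picture is of the moment at which its call begins. There is no depth.
- ctrl.finish_job(): hands the job in, once; it reports no verdict.
Trained networks look in a picture, given as the dict that the camera call returned (one of the last four; its "shot" number tells which), for a name from the list of things; names that differ only in an ending like _2 or _b are one class to them, and where a whole thing is asked for, a point or a joint stands for the part that bears it (a point fixed in the world has none). Each returns a list of dicts, best first, with "p" (0 to 1); they miss things now and then, are a little off and sometimes report something else, mostly with a low value. They report only what shows in the picture. A call takes as long as a camera call.
- ctrl.spot_in(picture, query): "bbox" ([left, top, right, bottom] in pixels, round what is visible of it).
The state is a dict: "t": time; "q": joint angles; "dq": joint speeds; "effort": joint torques, N m; "tool_pos": TCP position; "tool_rot": TCP orientation; "contact_force": force on the tool from outside, world axes, zero at the start; "wrist_torque": the same for the moment, N m; "opening": finger opening in m.
Only numpy, scipy, OpenCV 4.12 (cv2) and the standard library are available. Lean on these libraries where they do the work, as an engineer would, in place of code of your own. Each camera call takes 0.05 s, during which the arm holds its last target.

## Task

Clear the four walnut half-shells off the white chopping board: take the scraper block by its wooden handle and with it sweep all of them over the board's edge into the steel scrap tray; do not touch the shells with the fingers. Leave the scraper standing upright on its rubber foot on the cleared board, and do not knock the green mug beside the sink or the white-capped spice jar out of place.

Things in the scene. Friction and masses are not known exactly. Their poses are not given: they have to be found in the camera images.
- board: White plastic chopping board, fixed, 150 (its x) x 190 (its y) x 20 mm high; origin on the worktop under its centre, z up, flat top at z = 20 mm. Its yaw is small: its +y end points roughly to the robot's left, where the steel scrap tray is fixed against it.
- tray_in (a point): Centre of the scrap tray's inner floor, at x 0, y 137.5, z 3 mm in the board's frame, with the board's axes. Bare steel tray 150 (x) x 85 (y) mm fixed against the board's +y end (y 95 to 180 mm of the board), 3 mm walls 40 mm high on three sides; on the board's side only a lip, 2 mm below the board's top.
- scraper_center (a point): Centre, 35 mm above the underside, of the loose scraper block: 26 mm thick (its x), 100 long (y), 70 high (z, up), 0.11 to 0.23 kg. Black flat-faced rubber foot 0 to 14 mm, red body to 35 mm, wooden handle above it (24 mm thick, 90 long), gripped across the thickness from above. Starts upright on the worktop at the robot's front left, long side roughly along world y.
- shell0: Loose brown walnut half-shell, a round dome 32 mm across and 13 mm high, 12 g, lying flat side down on the board; origin at the centre of its flat side. It slides when pushed.
- shell1: Loose brown walnut half-shell, a round dome 30 mm across and 13 mm high, 12 g, lying flat side down on the board; origin at the centre of its flat side. It slides when pushed.
- shell2: Loose brown walnut half-shell, a round dome 31 mm across and 13 mm high, 12 g, lying flat side down on the board; origin at the centre of its flat side. It slides when pushed.
- shell3: Loose brown walnut half-shell, a round dome 29 mm across and 13 mm high, 12 g, lying flat side down on the board; origin at the centre of its flat side. It slides when pushed.
- mug: Green mug, 86 mm across (118 mm with its handle), 96 mm high, loose bystander on the worktop left of the board; origin under its centre.
- jar: Spice jar with a white cap, 47 mm across, 98 mm high, loose bystander standing behind the board; origin under its centre.

How it is judged:
At the end, for the whole second after the job is handed in: All four shells lie in the scrap tray (centres within its outline, at least 4 mm beyond the board's edge, below its 40 mm rim); the scraper stands upright (within 0.2 rad) on the board's top, its centre over the board, its foot within 8 mm of the top (y of shell0 in the frame of board between 0.099 and 0.18 m and x of shell0 in the frame of board between -0.075 and 0.075 m and z of each of shell0, shell1, shell2, shell3 in the frame of board below 0.04 m and y of shell1 in the frame of board between 0.099 and 0.18 m and x of shell1 in the frame of board between -0.075 and 0.075 m and y of shell2 in the frame of board between 0.099 and 0.18 m and x of shell2 in the frame of board between -0.075 and 0.075 m and y of shell3 in the frame of board between 0.099 and 0.18 m and x of shell3 in the frame of board between -0.075 and 0.075 m and x of scraper_center in the frame of board between -0.075 and 0.075 m and y of scraper_center in the frame of board between -0.097 and 0.097 m and z of scraper_center in the frame of board between 0.047 and 0.063 m and angle between scraper_center's own z axis and vertical below 0.2 rad); the robot touches nothing.
It fails at once if a finger touches a walnut shell (contact force between the fingers and shell0 above 0.3 N or contact force between the fingers and shell1 above 0.3 N or contact force between the fingers and shell2 above 0.3 N or contact force between the fingers and shell3 above 0.3 N).
It fails at once if the mug or the white-capped spice jar is knocked away by more than 30 mm (distance of any of mug, jar from where it was at the start of the episode above 0.03 m).
It also fails if it takes over 61 s, if anything falls off the work surface, if the arm or the gripper's body presses on something with over 40 N, if the wrist force passes 120 N, or if a joint passes its speed limit or range.

## Working session

There is one attempt and no reset: what is moved stays moved. The work goes in short steps, Python scripts to look and compute and a tool call to move; the robot and the scene stay as the last step left them, time stands still between calls to the robot, and variables do not carry over. Pictures are saved under pics/ and viewed, and the job is handed in when it is done.

Besides the shell and the picture viewer there is one more tool, called after ">>>" by a JSON object that holds its "api" and its "payload", one argument or row to a line. step_arm: Moves the arm, as the interface text tells. Its arguments: {"type":"object","properties":{"moves":{"type":"array","items":{"type":"array","items":{"type":"number"}}},"newtons":{"type":"number"}},"required":["moves"]}

```bash
mkdir -p pics; cat > h.py <<'E'
import numpy as np, cv2
from station import ctrl
def snap(n,name):
    im=ctrl.get_image(n); cv2.imwrite('pics/'+name+'.png',im['color'][:,:,::-1]); return im
def proj(im,X):
    c=im['R']@np.array(X)+np.array(im['t']).ravel(); p=im['camera_matrix']@c; return p[:2]/p[2]
def ray(im,u,v,z):
    K=im['camera_matrix'];R=im['R'];t=np.array(im['t']).ravel()
    d=R.T@np.linalg.solve(K,[u,v,1]);o=-R.T@t
    return o+d*(z-o[2])/d[2]
E
python3 - <<'E'
from h import *
for n in ('top','side'):
    im=snap(n,n+'0')
    print(n,(-im['R'].T@np.array(im['t']).ravel()).round(3))
    for q in ('board','scraper_center','shell0','mug','jar'):
        for d in ctrl.spot_in(im,q)[:5]:
            b=d['bbox'];u,v=(b[0]+b[2])/2,(b[1]+b[3])/2
            print(q,round(d['p'],2),np.round(b,0),ray(im,u,v,0.02).round(3))
o=ctrl.get_obs();print(o['t'],o['tool_pos'],o['tool_rot'],o['opening'])
E
```

```text
top [ 0.305 -0.045  1.01 ]
board 0.68 [285. 198. 415. 278.] [ 0.445 -0.19   0.02 ]
scraper_center 0.62 [139. 263. 192. 282.] [0.377 0.2   0.02 ]
shell0 0.58 [350. 213. 365. 225.] [ 0.486 -0.21   0.02 ]
shell0 0.51 [342. 244. 356. 258.] [ 0.417 -0.187  0.02 ]
shell0 0.47 [383. 243. 396. 259.] [ 0.417 -0.274  0.02 ]
shell0 0.42 [380. 213. 385. 228.] [ 0.483 -0.262  0.02 ]
mug 0.74 [202. 185. 248. 247.] [0.497 0.076 0.02 ]
mug 0.4 [354. 133. 381. 168.] [ 0.641 -0.238  0.02 ]
jar 0.58 [354. 135. 382. 170.] [ 0.636 -0.239  0.02 ]
side [ 0.462 -0.785  0.525]
board 0.71 [213. 216. 302. 329.] [ 0.458 -0.21   0.02 ]
scraper_center 0.93 [220. 149. 233. 188.] [0.372 0.226 0.02 ]
scraper_center 0.57 [212. 219. 305. 333.] [ 0.459 -0.22   0.02 ]
shell0 0.73 [228. 281. 242. 300.] [ 0.418 -0.258  0.02 ]
shell0 0.62 [232. 259. 244. 271.] [ 0.42  -0.189  0.02 ]
shell0 0.62 [264. 285. 280. 292.] [ 0.485 -0.255  0.02 ]
shell0 0.51 [268. 264. 284. 275.] [ 0.493 -0.203  0.02 ]
mug 0.56 [246. 161. 295. 216.] [0.492 0.113 0.02 ]
jar 0.59 [336. 242. 366. 295.] [ 0.638 -0.204  0.02 ]
0.6 [ 0.15753615 -0.60482412  0.23132733] [3.11608041e+00 3.99138241e-01 8.18950819e-06] 0.08546332320367661
```

```bash
python3 - <<'E'
import cv2
a=cv2.imread('pics/top0.png');print(a.shape)
cv2.imwrite('pics/top0z.png',cv2.resize(a[120:300,110:440],None,fx=2.4,fy=2.4,interpolation=cv2.INTER_CUBIC))
a=cv2.imread('pics/side0.png')
cv2.imwrite('pics/side0z.png',cv2.resize(a[130:350,150:400],None,fx=2.7,fy=2.7,interpolation=cv2.INTER_CUBIC))
E
```

```text
(420, 560, 3)
```

View pics/top0z.png

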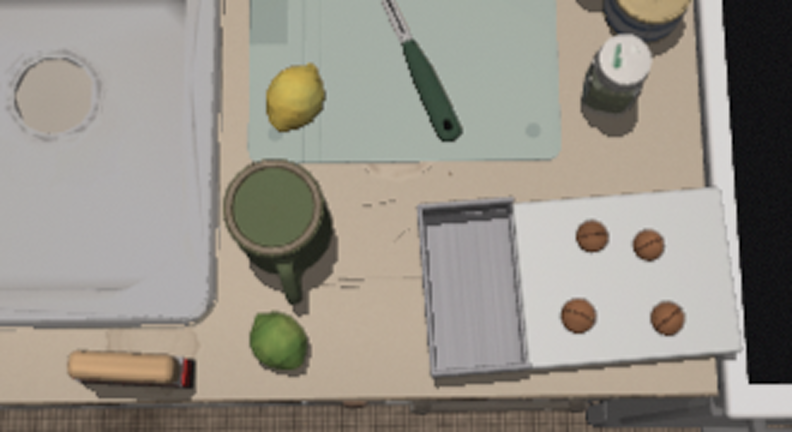

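View pics/side0z.png

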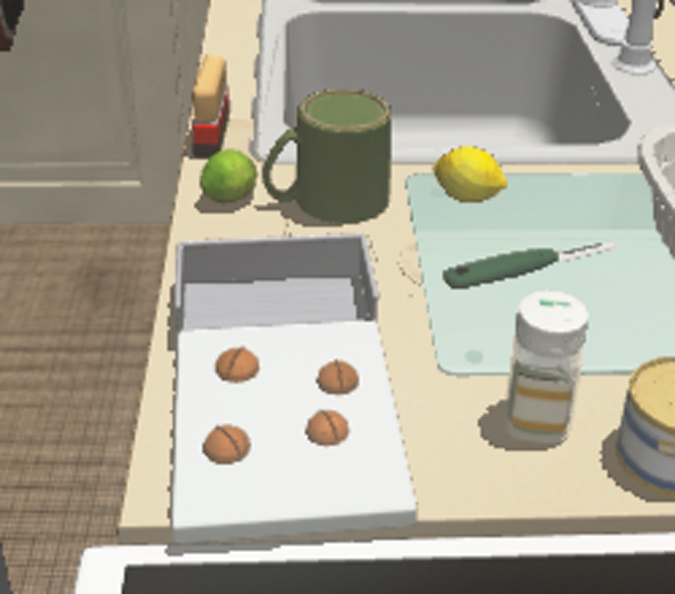

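View pics/top0.png

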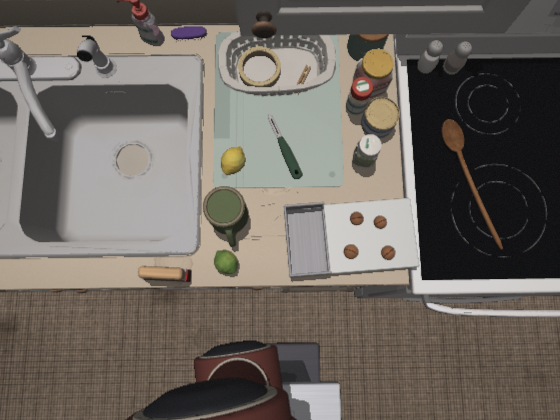

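```bash
python3 - <<'E'
from h import *
for n in('top','side'):
    im=snap(n,n+'1');hsv=cv2.cvtColor(im['color'],cv2.COLOR_RGB2HSV)
    box=np.array([d for d in ctrl.spot_in(im,'board')][0]['bbox'],int)
    m=((hsv[...,1]<25)&(hsv[...,2]>200)).astype(np.uint8)
    mm=np.zeros_like(m);x0,y0,x1,y1=box+[-5,-5,5,5];mm[y0:y1,x0:x1]=m[y0:y1,x0:x1]
    if n=='top': mm[:,418:]=0
    k,l,st,c=cv2.connectedComponentsWithStats(mm);i=1+np.argmax(st[1:,4]);print(n,box,st[i])
    ct=max(cv2.findContours((l==i).astype(np.uint8),0,2)[0],key=cv2.contourArea)
    pts=np.array([ray(im,u,v,.02)[:2] for u,v in cv2.convexHull(ct)[:,0]],np.float32)
    print('board rect',cv2.minAreaRect(pts*1000))
    a=cv2.approxPolyDP(cv2.convexHull(ct),5,True)[:,0];print(a.tolist(),[ray(im,u,v,.02)[:2].round(3).tolist() for u,v in a])
    # shells brown on board, handle
    br=((hsv[...,0]<18)&(hsv[...,1]>100)).astype(np.uint8);b=np.zeros_like(br);b[y0:y1,x0:x1]=br[y0:y1,x0:x1]
    k,l,st,c=cv2.connectedComponentsWithStats(b)
    for i in range(1,k):
        if st[i,4]>30: print('shell',st[i],ray(im,*c[i],.026)[:2].round(3))
    box=np.array(ctrl.spot_in(im,'scraper_center')[0]['bbox'],int);x0,y0,x1,y1=box+[-4,-4,5,5]
    cv2.imwrite(f'pics/scr_{n}.png',cv2.resize(im['color'][y0-15:y1+15,x0-15:x1+15,::-1],None,fx=7,fy=7,interpolation=cv2.INTER_NEAREST));print(x0-15,y0-15)
im=ctrl.get_image('top')
for p in [(139,None)]:pass
for u,v in[(68,367),(180,369),(70,352),(174,353),(70,381),(174,385)]:
    print('handle',ray(im,u/2.4+110,v/2.4+120,.07)[:2].round(3))
E
```

```text
top [283 197 418 278] [ 325  200   85   72 4029]
board rect ((452.32305908203125, -230.5501251220703), (143.7886199951172, 175.78672790527344), 3.7869691848754883)
[[405, 200], [409, 236], [403, 265], [331, 270], [326, 205]] [[0.527, -0.314], [0.449, -0.317], [0.387, -0.301], [0.378, -0.148], [0.519, -0.142]]
shell [350 213  13  12 119] [ 0.487 -0.205]
shell [374 217  12  11 109] [ 0.479 -0.255]
shell [344 245  14  14 141] [ 0.417 -0.19 ]
shell [382 246  12  13 125] [ 0.414 -0.268]
119 243
side [212 214 303 328] [ 214  249   90   77 5178]
board rect ((454.5670166015625, -236.3428192138672), (147.80519104003906, 189.21792602539062), 3.8952088356018066)
[[288, 249], [303, 318], [215, 325], [216, 254]] [[0.52, -0.14], [0.533, -0.325], [0.39, -0.336], [0.375, -0.154]]
shell [230 259  15  12 130] [ 0.42  -0.194]
shell [268 264  14  11 101] [ 0.49  -0.208]
shell [265 283  13  12 116] [ 0.482 -0.259]
shell [226 288  16  13 141] [ 0.416 -0.272]
202 132
handle [0.374 0.242]
handle [0.371 0.148]
handle [0.386 0.241]
handle [0.384 0.154]
handle [0.362 0.239]
handle [0.358 0.153]
```

The top view shows the board with four shells at the right and the tray on its left end. The scraper is at the lower left around pixel (165,272), the mug at (225,212) and the jar at (367,152). I put the board centre at about (0.4545, -0.237) with yaw +4°, and the scraper at about (0.3725, 0.195) with yaw -2°.

>>> {"api": "step_arm", "payload": {
  "moves": [
    [1,0.035,0.043,0,5],
    [1,0.035,0.043,0,5],
    [1,0.035,0.043,0,5],
    [1,0.035,0.043,0,5],
    [1,0.035,0.043,0,5],
    [1,0.035,0.043,0,5],
    [1,0.035,0.043,0,5],
    [1,0,0.055,0,5],
    [1,0,0.055,0,5],
    [1,0,0.055,0,5],
    [1,0,0.055,0,5],
    [1,0,0.055,0,5],
    [1,0,0.055,0,5],
    [1,0,0.055,0,5],
    [1,0,0.055,0,3]
  ],
  "newtons": 60
}}

```text
t: 2.82
tool_pos: [0.4064, 0.1567, 0.2346]
tool_rot: [2.224, 2.207, 0.017]
contact_force: [0.8, -0.3, -0.2]
opening: 0.085
```

```bash
cat >> h.py <<'E'
from scipy.spatial.transform import Rotation as Ro
def st():
    o=ctrl.get_obs();M=Ro.from_rotvec(o['tool_rot']).as_matrix()
    print('t',round(o['t'],2),'p',np.round(o['tool_pos'],4),'jaw',np.degrees(np.arctan2(M[1,1],M[0,1])).round(2),'tilt',M[:,2].round(3),'F',np.round(o['contact_force'],1),'open',round(o['opening'],4))
E
python3 -c "
from h import *
st()"
```

```text
t 2.83 p [0.4064 0.1567 0.2346] jaw -0.43 tilt [ 0.013  0.002 -1.   ] F [ 0.8 -0.3 -0.2] open 0.085
```

>>> {"api": "step_arm", "payload": {
  "moves": [
    [1,-0.017,0.019,0,-1.5],
    [1,-0.017,0.019,-0.03,0],
    [1,0,0,-0.04,0],
    [1,0,0,-0.02,0],
    [1,0,0,0,0]
  ]
}}

```text
t: 3.45
tool_pos: [0.3705, 0.2002, 0.1442]
tool_rot: [2.243, 2.187, 0.023]
contact_force: [-0.0, 0.5, -0.1]
opening: 0.0854
```

```bash
python3 - <<'E'
from h import *
st()
im=snap('side','side2');snap('top','top2')
b=np.array([200,130]);cv2.imwrite('pics/side2z.png',cv2.resize(im['color'][90:250,150:320,::-1],None,fx=3.5,fy=3.5))
E
```

```text
t 3.45 p [0.3705 0.2002 0.1442] jaw -1.44 tilt [ 0.017  0.004 -1.   ] F [-0.   0.5 -0.1] open 0.0854
```

View pics/side2z.png

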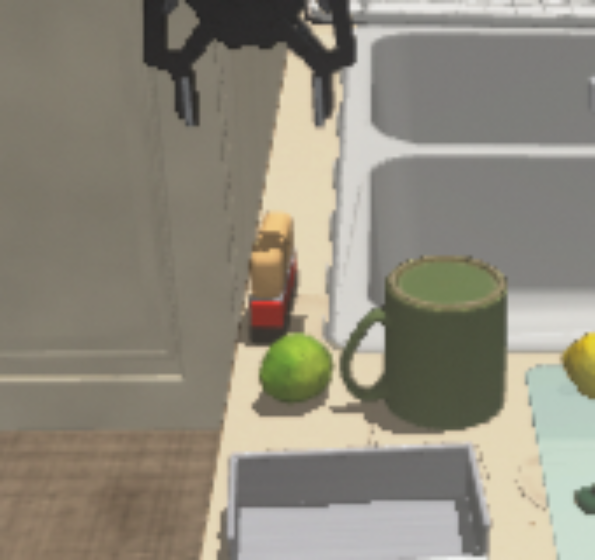

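View pics/scr_top.png

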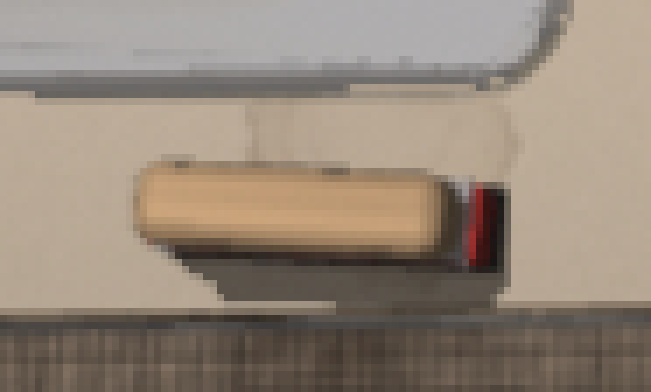

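```bash
python3 - <<'E'
from h import *
im=ctrl.get_image('top');st()
for z in(.0,.014):
  print([ray(im,u/7+119,v/7+243,z).round(4)[:2].tolist() for u,v in[(508,188),(508,270),(505,229)]])
print('handle z.07',[ray(im,u/7+119,v/7+243,.068).round(4)[:2].tolist() for u,v in[(140,165),(140,243),(440,178),(440,254)]])
im=ctrl.get_image('side')
for u,v,z in[(252,330,.0),(285,333,.0),(252,300,.014),(284,302,.014),(252,255,.07),(283,255,.07)]:
  print(ray(im,u/3.5+150,v/3.5+90,z).round(4))
E
```

```text
t 3.6 p [0.3725 0.2006 0.147 ] jaw -1.48 tilt [ 0.022  0.005 -1.   ] F [ 0.  -0.1  0.8] open 0.0856
[[0.3839, 0.1489], [0.359, 0.1483], [0.3714, 0.1495]]
[[0.3828, 0.1462], [0.3582, 0.1457], [0.3705, 0.1469]]
handle z.07 [[0.3865, 0.2415], [0.3643, 0.2405], [0.3817, 0.1554], [0.3601, 0.1548]]
[0.3621 0.1702 0.    ]
[0.3877 0.1652 0.    ]
[0.3612 0.1932 0.014 ]
[0.3862 0.1897 0.014 ]
[0.3669 0.1574 0.07  ]
[0.3896 0.1573 0.07  ]
```

>>> {"api": "step_arm", "payload": {
  "moves": [
    [1,0,-0.002,-0.03,-1],
    [1,0,0,-0.03,0],
    [1,0,0,-0.025,0],
    [1,0,0,0,0],
    [1,0,0,0,0]
  ]
}}

```text
t: 4.28
tool_pos: [0.379, 0.1999, 0.069]
tool_rot: [2.257, 2.157, 0.053]
contact_force: [0.4, 0.2, -0.1]
opening: 0.0855
```

```bash
python3 - <<'E'
from h import *
st()
im=snap('side','side3');st()
cv2.imwrite('pics/side3z.png',cv2.resize(im['color'][90:250,150:320,::-1],None,fx=3.5,fy=3.5))
E
```

```text
t 4.28 p [0.379  0.1999 0.069 ] jaw -2.62 tilt [ 0.037  0.01  -0.999] F [ 0.4  0.2 -0.1] open 0.0855
t 4.33 p [0.379  0.1999 0.0689] jaw -2.61 tilt [ 0.037  0.01  -0.999] F [-1.  -1.2 -0.2] open 0.0851
```

View pics/side3z.png

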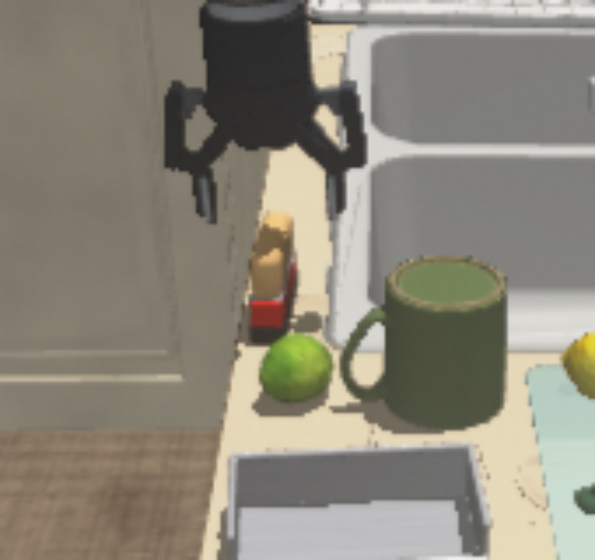

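>>> {"api": "step_arm", "payload": {
  "moves": [
    [1,-0.004,-0.001,-0.015,0],
    [1,-0.003,0,-0.013,0],
    [1,0,0,0,0]
  ]
}}

```text
t: 4.7
tool_pos: [0.3725, 0.1992, 0.0409]
tool_rot: [2.256, 2.156, 0.057]
contact_force: [0.5, -0.1, -0.1]
opening: 0.0854
```

```bash
python3 - <<'E'
from h import *
st()
im=snap('side','side4');st()
cv2.imwrite('pics/side4z.png',cv2.resize(im['color'][90:250,150:320,::-1],None,fx=3.5,fy=3.5))
E
```

```text
t 4.7 p [0.3725 0.1992 0.0409] jaw -2.62 tilt [ 0.04   0.011 -0.999] F [ 0.5 -0.1 -0.1] open 0.0854
t 4.75 p [0.373  0.1993 0.0415] jaw -2.61 tilt [ 0.041  0.011 -0.999] F [ 0.6 -0.6  0.6] open 0.086
```

View pics/side4z.png

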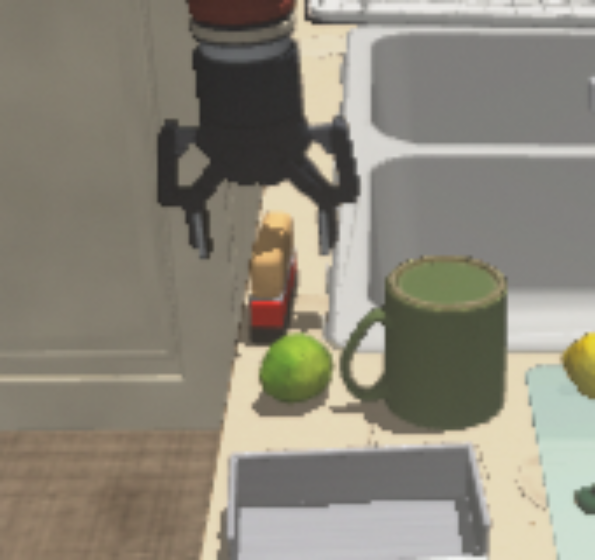

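>>> {"api": "step_arm", "payload": {
  "moves": [
    [0,0,0,0,0],
    [0,0,0,0,0],
    [0,0,0,0,0],
    [0,0,0,0,0],
    [0,0,0,0,0],
    [0,0,0,0,0]
  ],
  "newtons": 70
}}

```text
t: 5.5
tool_pos: [0.374, 0.1997, 0.0426]
tool_rot: [2.255, 2.155, 0.061]
contact_force: [-0.2, 0.4, -0.2]
opening: 0.023
```

```bash
python3 - <<'E'
from h import *
st()
im=snap('side','side5');st()
cv2.imwrite('pics/side5z.png',cv2.resize(im['color'][90:250,150:320,::-1],None,fx=3.5,fy=3.5))
E
```

```text
t 5.5 p [0.374  0.1997 0.0426] jaw -2.62 tilt [ 0.043  0.012 -0.999] F [-0.2  0.4 -0.2] open 0.023
t 5.55 p [0.374  0.1997 0.0426] jaw -2.62 tilt [ 0.043  0.012 -0.999] F [ 0.3 -0.3  0.8] open 0.0229
```

View pics/side5z.png

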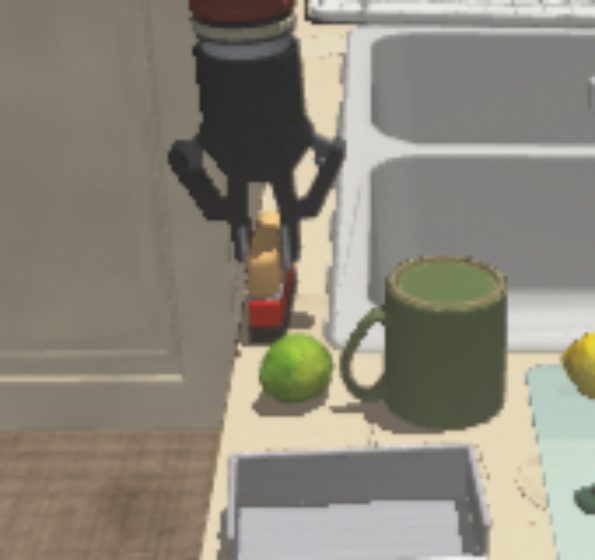

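>>> {"api": "step_arm", "payload": {
  "moves": [
    [0,0,0,0.03,0],
    [0,0,0,0.05,0],
    [0,0,0,0.05,0],
    [0,0.005,-0.02,0.02,-5],
    [0,0.01,-0.041,0,-7],
    [0,0.01,-0.041,0,-7],
    [0,0.01,-0.041,0,-7],
    [0,0.01,-0.041,0,-7],
    [0,0.01,-0.041,0,-7],
    [0,0.01,-0.041,0,-7],
    [0,0.01,-0.041,0,-7],
    [0,0.01,-0.041,0,-7],
    [0,0.01,-0.041,0,-7],
    [0,0.01,-0.041,0,-7],
    [0,0.01,-0.041,0,-7],
    [0,0,0,0,0]
  ]
}}

```text
t: 7.55
tool_pos: [0.4822, -0.2866, 0.186]
tool_rot: [3.114, 0.075, 0.01]
contact_force: [-0.4, 1.1, -2.0]
opening: 0.0229
```

```bash
python3 - <<'E'
from h import *
st()
im=snap('side','side6');st();snap('top','top6')
E
```

```text
t 7.55 p [ 0.4822 -0.2866  0.186 ] jaw -87.23 tilt [ 0.007 -0.027 -1.   ] F [-0.4  1.1 -2. ] open 0.0229
t 7.6 p [ 0.4819 -0.2852  0.1857] jaw -87.13 tilt [ 0.007 -0.026 -1.   ] F [-0.6  0.2 -2.3] open 0.0226
```

View pics/side6.png

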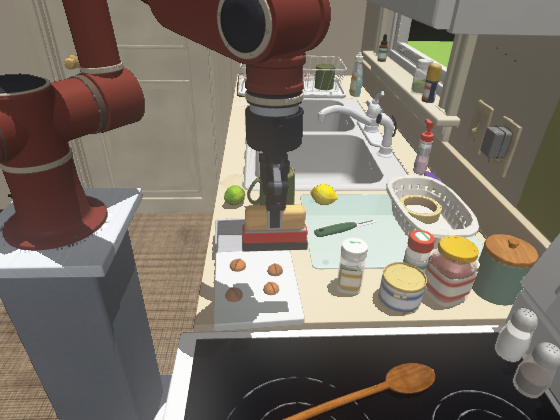

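View pics/top6.png

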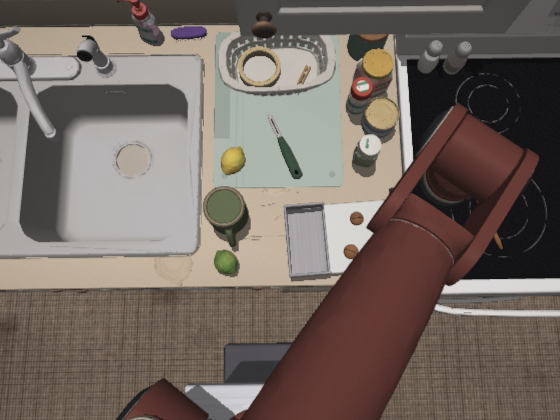

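>>> {"api": "step_arm", "payload": {
  "moves": [
    [0,0.008,-0.01,-0.03,1],
    [0,0.004,-0.005,-0.04,0],
    [0,0,0,-0.02,0],
    [0,0,0,0,0]
  ]
}}

```text
t: 8.15
tool_pos: [0.4936, -0.2943, 0.0938]
tool_rot: [3.115, 0.12, 0.011]
contact_force: [-0.1, 0.3, -0.8]
opening: 0.023
```

```bash
python3 - <<'E'
from h import *
st()
im=snap('side','side7');st()
cv2.imwrite('pics/side7z.png',cv2.resize(im['color'][180:345,190:380,::-1],None,fx=3.6,fy=3.6))
E
```

```text
t 8.15 p [ 0.4936 -0.2943  0.0938] jaw -85.58 tilt [ 0.008 -0.024 -1.   ] F [-0.1  0.3 -0.8] open 0.023
t 8.2 p [ 0.4942 -0.2947  0.0949] jaw -85.59 tilt [ 0.009 -0.025 -1.   ] F [-0.5  0.3 -1.5] open 0.0229
```

View pics/side7z.png

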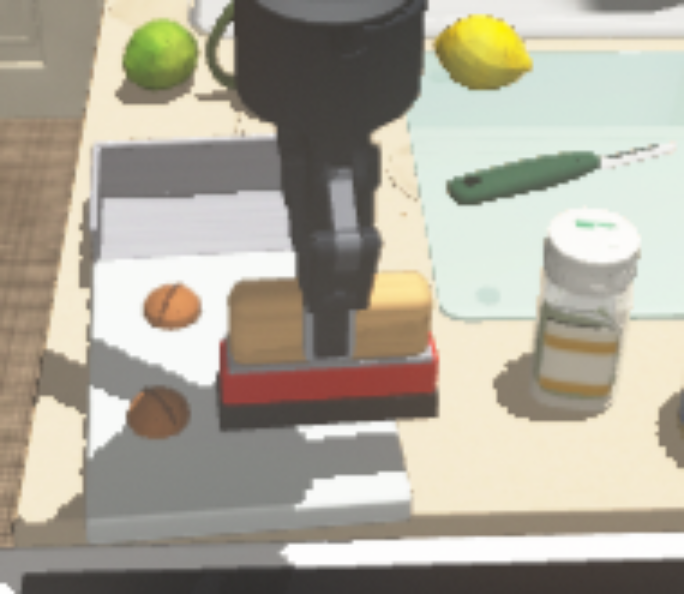

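>>> {"api": "step_arm", "payload": {
  "moves": [
    [0,0,-0.006,-0.01,0],
    [0,0,0,-0.013,0],
    [0,0,0,-0.006,0],
    [0,0,0,0,0]
  ]
}}

```text
t: 8.7
tool_pos: [0.4958, -0.3015, 0.0674]
tool_rot: [3.11, 0.122, 0.02]
contact_force: [0.7, 0.1, -1.2]
opening: 0.0226
```

```bash
python3 - <<'E'
from h import *
st()
im=snap('side','side8');st()
cv2.imwrite('pics/side8z.png',cv2.resize(im['color'][180:345,190:380,::-1],None,fx=3.6,fy=3.6))
E
```

```text
t 8.7 p [ 0.4958 -0.3015  0.0674] jaw -85.52 tilt [ 0.014 -0.029 -0.999] F [ 0.7  0.1 -1.2] open 0.0226
t 8.75 p [ 0.4959 -0.3016  0.0676] jaw -85.52 tilt [ 0.014 -0.029 -0.999] F [-0.7 -0.2 -1.4] open 0.0227
```

View pics/side8z.png

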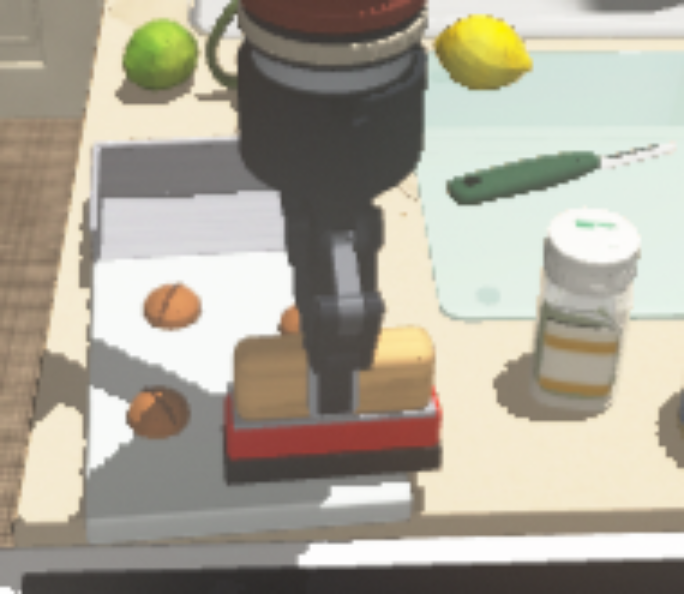

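>>> {"api": "step_arm", "payload": {
  "moves": [
    [0,0,0,-0.002,0],
    [0,-0.001,0.01,-0.001,0],
    [0,-0.001,0.01,0,0],
    [0,-0.001,0.01,0,0],
    [0,-0.001,0.01,0,0],
    [0,-0.001,0.01,0,0],
    [0,-0.001,0.01,0,0],
    [0,-0.001,0.01,0,0]
  ]
}}

```text
t: 9.75
tool_pos: [0.489, -0.227, 0.0658]
tool_rot: [3.109, 0.122, 0.023]
contact_force: [-0.4, -0.2, -2.9]
opening: 0.0228
```

```bash
cat >> h.py <<'E'
def bp(p,c=(.4545,-.237),a=4.0):
    a=np.radians(a);d=np.array(p[:2])-c;return np.array([d[0]*np.cos(a)+d[1]*np.sin(a),-d[0]*np.sin(a)+d[1]*np.cos(a)]).round(4)
def look(name,box=(180,345,190,380)):
    st();print('board xy',bp(ctrl.get_obs()['tool_pos']))
    im=snap('side',name);a,b,c,d=box
    cv2.imwrite(f'pics/{name}z.png',cv2.resize(im['color'][a:b,c:d,::-1],None,fx=3.6,fy=3.6))
E
python3 -c "
from h import *
look('side9')"
```

```text
t 9.75 p [ 0.489  -0.227   0.0658] jaw -85.52 tilt [ 0.016 -0.03  -0.999] F [-0.4 -0.2 -2.9] open 0.0228
board xy [0.0351 0.0075]
```

View pics/side9z.png

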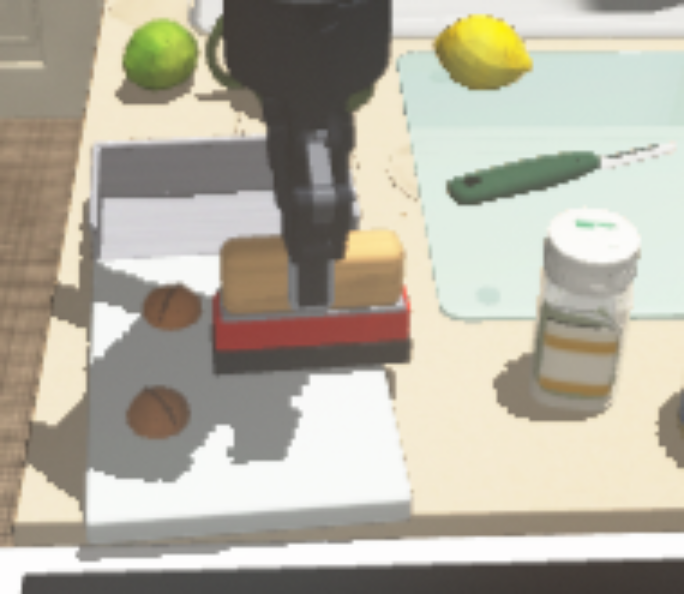

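>>> {"api": "step_arm", "payload": {
  "moves": [
    [0,-0.001,0.01,-0.0005,0],
    [0,-0.001,0.01,0,0],
    [0,-0.001,0.01,0,0],
    [0,-0.001,0.01,0,0],
    [0,-0.001,0.01,0,0],
    [0,-0.001,0.01,0,0],
    [0,0,0.008,0,0],
    [0,0,0,0,0]
  ]
}}

```text
t: 10.8
tool_pos: [0.4824, -0.1528, 0.0652]
tool_rot: [3.11, 0.124, 0.023]
contact_force: [0.7, 0.2, -1.0]
opening: 0.0227
```

```bash
python3 -c "
from h import *
look('side10')
im=snap('top','top10');cv2.imwrite('pics/top10z.png',cv2.resize(im['color'][180:290,260:430,::-1],None,fx=4,fy=4))"
```

```text
t 10.8 p [ 0.4824 -0.1528  0.0652] jaw -85.45 tilt [ 0.016 -0.029 -0.999] F [ 0.7  0.2 -1. ] open 0.0227
board xy [0.0337 0.082 ]
```

View pics/side10z.png

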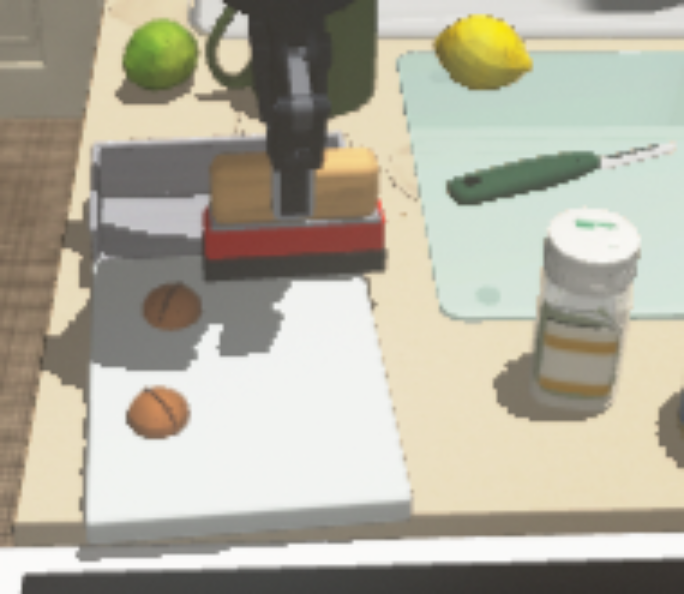

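View pics/top10z.png

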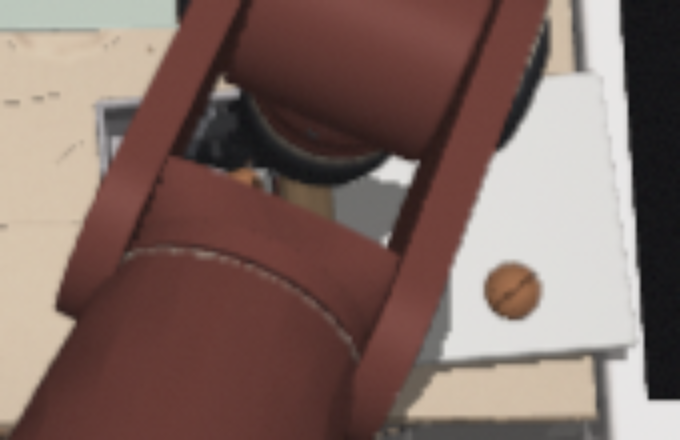

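>>> {"api": "step_arm", "payload": {
  "moves": [
    [0,0,-0.003,0.02,0],
    [0,0,0,0.04,0],
    [0,-0.008,-0.027,0,0],
    [0,-0.01,-0.027,0,0],
    [0,-0.01,-0.027,0,0],
    [0,-0.01,-0.027,0,0],
    [0,-0.01,-0.027,0,0],
    [0,-0.01,-0.023,0,0],
    [0,0,0,0,0]
  ]
}}

```text
t: 12.02
tool_pos: [0.422, -0.3224, 0.1277]
tool_rot: [3.108, 0.118, 0.024]
contact_force: [0.2, -0.1, -2.2]
opening: 0.023
```

```bash
python3 -c "
from h import *
look('side11')
im=snap('top','top11');cv2.imwrite('pics/top11z.png',cv2.resize(im['color'][180:290,260:430,::-1],None,fx=4,fy=4))"
```

```text
t 12.03 p [ 0.422  -0.3224  0.1277] jaw -85.67 tilt [ 0.016 -0.031 -0.999] F [ 0.2 -0.1 -2.2] open 0.023
board xy [-0.0384 -0.0829]
```

View pics/side11z.png

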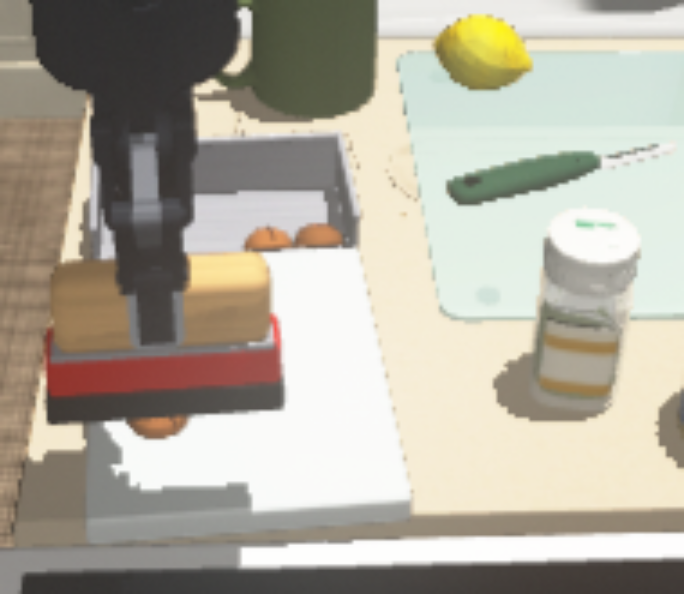

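View pics/top11z.png

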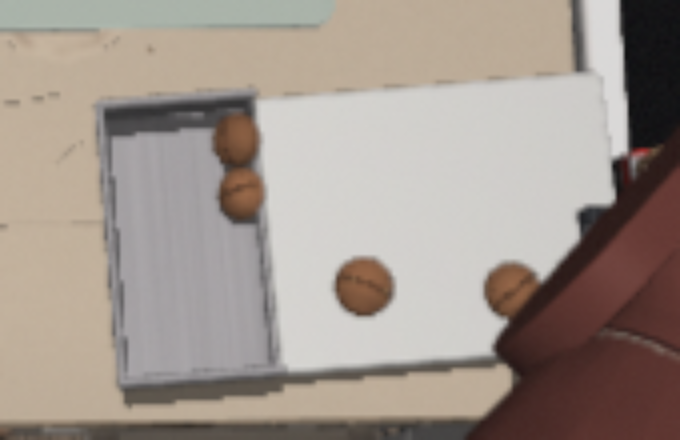

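>>> {"api": "step_arm", "payload": {
  "moves": [
    [0,0.002,0.005,-0.025,0],
    [0,0,0,-0.025,0],
    [0,0,0,-0.014,0],
    [0,0,0,0,0]
  ]
}}

```text
t: 12.62
tool_pos: [0.4268, -0.3138, 0.0634]
tool_rot: [3.107, 0.126, 0.028]
contact_force: [0.2, -0.3, -1.6]
opening: 0.023
```

```bash
python3 -c "
from h import *
look('side12')"
```

```text
t 12.62 p [ 0.4268 -0.3138  0.0634] jaw -85.37 tilt [ 0.019 -0.032 -0.999] F [ 0.2 -0.3 -1.6] open 0.023
board xy [-0.033  -0.0747]
```

View pics/side12z.png

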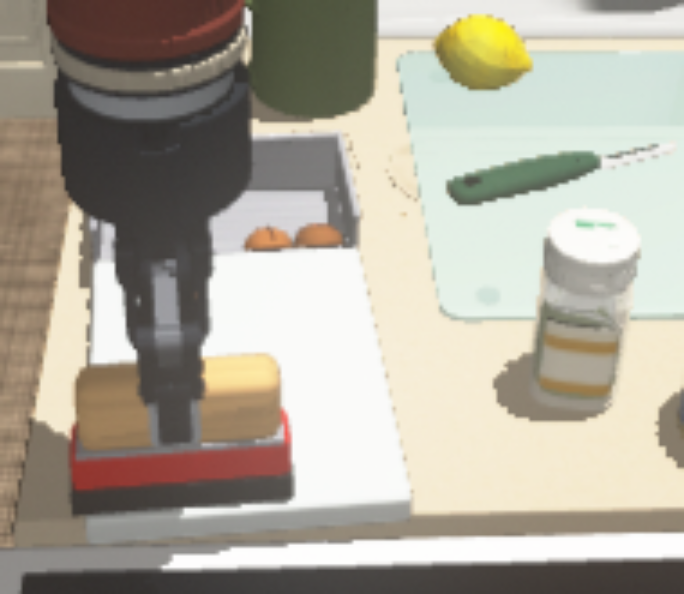

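>>> {"api": "step_arm", "payload": {
  "moves": [
    [0,-0.001,0.01,0.001,0],
    [0,-0.001,0.01,0,0],
    [0,-0.001,0.01,0,0],
    [0,-0.001,0.01,0,0],
    [0,-0.001,0.01,0,0],
    [0,-0.001,0.01,0,0],
    [0,-0.001,0.01,0,0],
    [0,-0.001,0.01,0,0],
    [0,-0.001,0.01,0,0],
    [0,-0.001,0.01,0,0]
  ]
}}

```text
t: 13.92
tool_pos: [0.4169, -0.2075, 0.0671]
tool_rot: [3.104, 0.126, 0.032]
contact_force: [-1.1, 0.3, -2.8]
opening: 0.0232
```

```bash
python3 -c "
from h import *
look('side13')"
```

```text
t 13.93 p [ 0.4169 -0.2075  0.0671] jaw -85.39 tilt [ 0.022 -0.034 -0.999] F [-1.1  0.3 -2.8] open 0.0232
board xy [-0.0354  0.0321]
```

View pics/side13z.png

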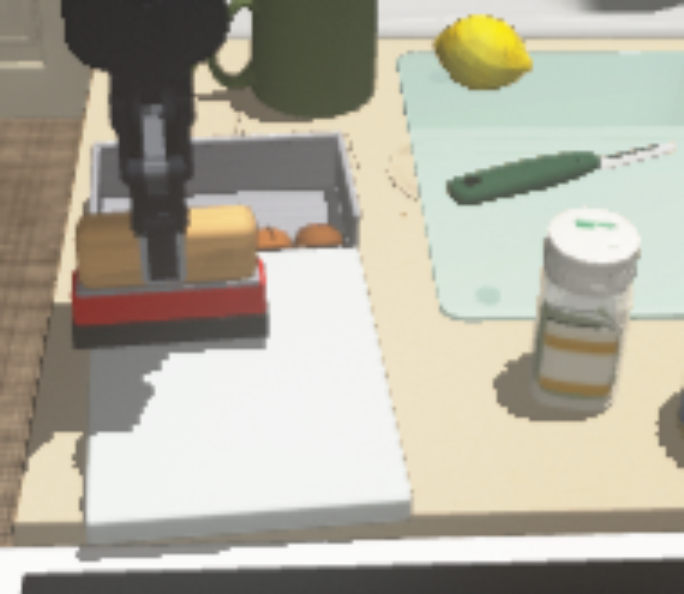

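>>> {"api": "step_arm", "payload": {
  "moves": [
    [0,0,0.01,-0.002,0],
    [0,-0.001,0.01,-0.001,0],
    [0,-0.001,0.01,0,0],
    [0,-0.001,0.01,0,0],
    [0,0,0.008,0,0],
    [0,0,0,0,0]
  ]
}}

```text
t: 14.72
tool_pos: [0.4135, -0.1547, 0.0637]
tool_rot: [3.105, 0.127, 0.032]
contact_force: [-0.1, -0.1, -1.7]
opening: 0.0226
```

```bash
python3 -c "
from h import *
look('side14')
im=snap('top','top14');cv2.imwrite('pics/top14z.png',cv2.resize(im['color'][180:290,260:430,::-1],None,fx=4,fy=4))"
```

```text
t 14.72 p [ 0.4135 -0.1547  0.0637] jaw -85.32 tilt [ 0.022 -0.032 -0.999] F [-0.1 -0.1 -1.7] open 0.0226
board xy [-0.0352  0.0849]
```

View pics/side14z.png

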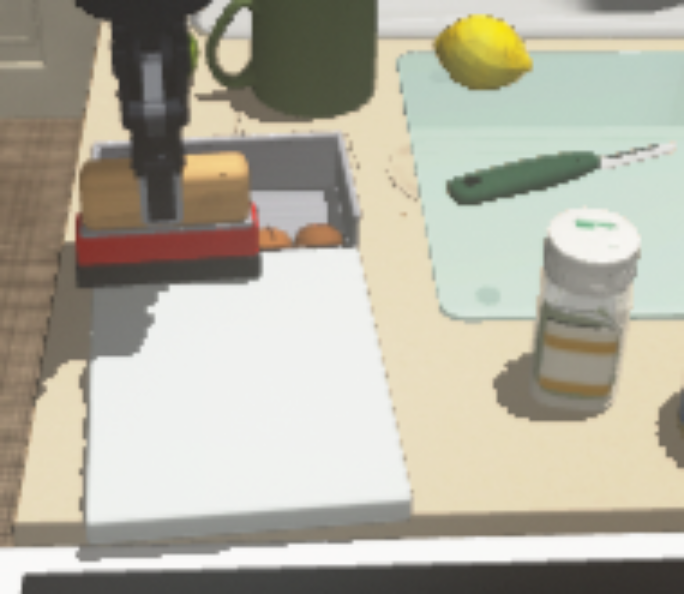

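View pics/top14z.png

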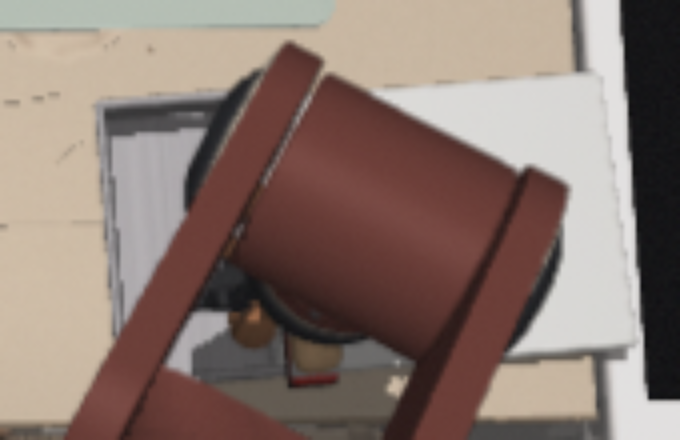

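>>> {"api": "step_arm", "payload": {
  "moves": [
    [0,0,-0.004,0.02,0],
    [0,0,0,0.03,0],
    [0,0.01,-0.025,0,0],
    [0,0.012,-0.028,0,0],
    [0,0.012,-0.028,0,0],
    [0,0.01,-0.022,0,0],
    [0,0,0,0,0]
  ]
}}

```text
t: 15.7
tool_pos: [0.4586, -0.2678, 0.1157]
tool_rot: [3.104, 0.122, 0.033]
contact_force: [0.2, 0.5, -2.7]
opening: 0.0225
```

```bash
python3 -c "
from h import *
look('side15')
im=snap('top','top15');cv2.imwrite('pics/top15z.png',cv2.resize(im['color'][180:290,260:430,::-1],None,fx=4,fy=4))"
```

```text
t 15.7 p [ 0.4586 -0.2678  0.1157] jaw -85.5 tilt [ 0.022 -0.034 -0.999] F [ 0.2  0.5 -2.7] open 0.0225
board xy [ 0.002 -0.031]
```

View pics/side15z.png

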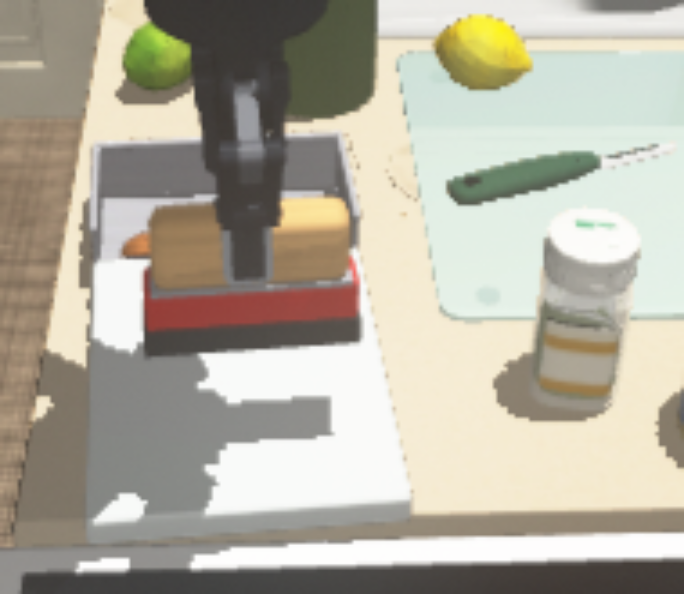

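View pics/top15z.png

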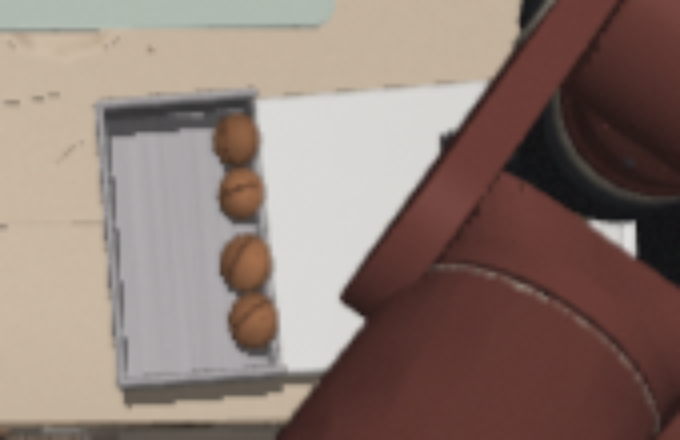

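>>> {"api": "step_arm", "payload": {
  "moves": [
    [0,0,0,-0.02,0],
    [0,0,0,-0.02,0],
    [0,0,0,-0.009,0],
    [0,0,0,-0.002,0],
    [0,0,0,0,0]
  ]
}}

```text
t: 16.42
tool_pos: [0.4573, -0.2638, 0.0628]
tool_rot: [3.105, 0.129, 0.03]
contact_force: [-0.2, 0.7, -1.8]
opening: 0.0231
```

```bash
python3 -c "
from h import *
look('side16')
im=snap('top','top16');hsv=cv2.cvtColor(im['color'],cv2.COLOR_RGB2HSV)
b=((hsv[...,0]<18)&(hsv[...,1]>100)).astype(np.uint8);b[:, :305]=0;b[:,330:]=0;b[:200]=0;b[270:]=0
k,l,s,c=cv2.connectedComponentsWithStats(cv2.erode(b,np.ones((3,3))))
for i in range(1,k): print(s[i],bp(ray(im,*c[i],.015)))
"
```

```text
t 16.43 p [ 0.4573 -0.2638  0.0628] jaw -85.26 tilt [ 0.021 -0.033 -0.999] F [-0.2  0.7 -1.8] open 0.0231
board xy [ 0.0009 -0.0269]
[315 210   8  10  63] [0.0518 0.1078]
[316 223   8  10  58] [0.0226 0.1083]
[317 240   9  12  82] [-0.0155  0.1089]
[319 254   9  12  74] [-0.0465  0.1081]
```

View pics/side16z.png

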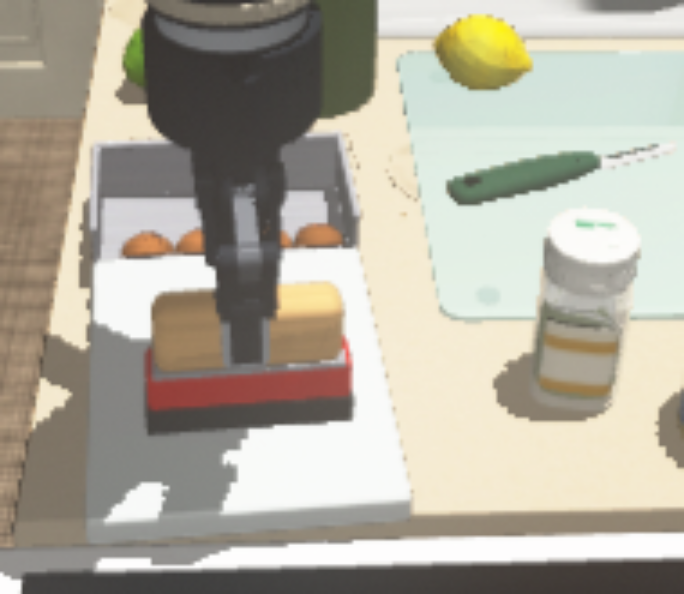

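>>> {"api": "step_arm", "payload": {
  "moves": [
    [0,0,0,-0.0015,0],
    [0,0,0,-0.001,0]
  ]
}}

```text
t: 16.77
tool_pos: [0.4576, -0.2638, 0.0625]
tool_rot: [3.105, 0.129, 0.029]
contact_force: [-3.2, 2.2, 6.5]
opening: 0.0233
```

>>> {"api": "step_arm", "payload": {
  "moves": [
    [0.4,0,0,0,0],
    [0.6,0,0,0,0],
    [0.7,0,0,0,0],
    [0.7,0,0,0,0]
  ]
}}

```text
t: 17.27
tool_pos: [0.4575, -0.2635, 0.0618]
tool_rot: [3.105, 0.13, 0.03]
contact_force: [-0.9, -0.2, 0.1]
opening: 0.0601
```

```bash
python3 -c "
from h import *
look('side17')"
```

```text
t 17.27 p [ 0.4575 -0.2635  0.0618] jaw -85.23 tilt [ 0.021 -0.033 -0.999] F [-0.9 -0.2  0.1] open 0.0601
board xy [ 0.0012 -0.0267]
```

View pics/side17z.png

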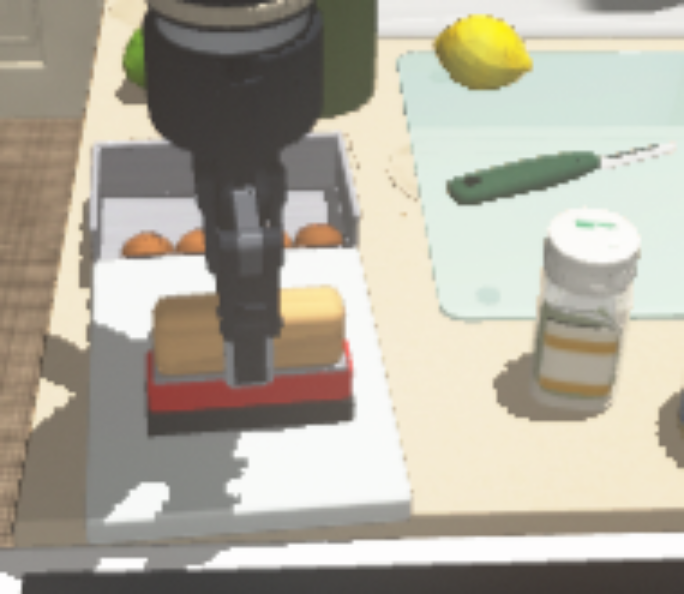

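Released and standing upright. Now straight up.

>>> {"api": "step_arm", "payload": {
  "moves": [
    [0.7,0,0,0.015,0],
    [0.7,0,0,0.03,0],
    [0.7,0,0,0.05,0],
    [0.7,0,0,0.05,0],
    [0.7,-0.01,-0.04,0.02,0],
    [0.7,-0.01,-0.04,0,0],
    [0.7,-0.01,-0.04,0,0],
    [0.7,-0.01,-0.04,0,0],
    [0.7,0,0,0,0],
    [0.7,0,0,0,0]
  ]
}}

```text
t: 18.58
tool_pos: [0.4164, -0.4278, 0.2447]
tool_rot: [3.095, 0.133, 0.043]
contact_force: [-0.2, 0.2, -0.0]
opening: 0.0596
```

```bash
python3 - <<'E'
from h import *
look('side18',(150,345,180,380))
im=snap('top','top18');cv2.imwrite('pics/top18z.png',cv2.resize(im['color'][120:290,190:430,::-1],None,fx=3,fy=3))
hsv=cv2.cvtColor(im['color'],cv2.COLOR_RGB2HSV)
b=((hsv[...,0]<18)&(hsv[...,1]>100)).astype(np.uint8);b[:, :305]=0;b[:,330:]=0;b[:200]=0;b[270:]=0
k,l,s,c=cv2.connectedComponentsWithStats(cv2.erode(b,np.ones((3,3))))
for i in range(1,k): print(s[i],bp(ray(im,*c[i],.015)))
for q in('mug','jar','scraper_center'):
  for d in ctrl.spot_in(im,q)[:2]: print(q,round(d['p'],2),np.round(d['bbox']))
E
```

```text
t 18.57 p [ 0.4164 -0.4278  0.2447] jaw -85.12 tilt [ 0.03  -0.042 -0.999] F [-0.2  0.2 -0. ] open 0.0596
board xy [-0.0513 -0.1877]
[315 210   8  10  63] [0.0518 0.1078]
[316 223   8  10  58] [0.0226 0.1083]
[317 240   9  12  82] [-0.0155  0.109 ]
[319 254   9  12  75] [-0.0466  0.1081]
mug 0.59 [202. 186. 247. 246.]
jar 0.91 [352. 135. 381. 169.]
scraper_center 0.65 [377. 203. 402. 254.]
```

View pics/side18z.png

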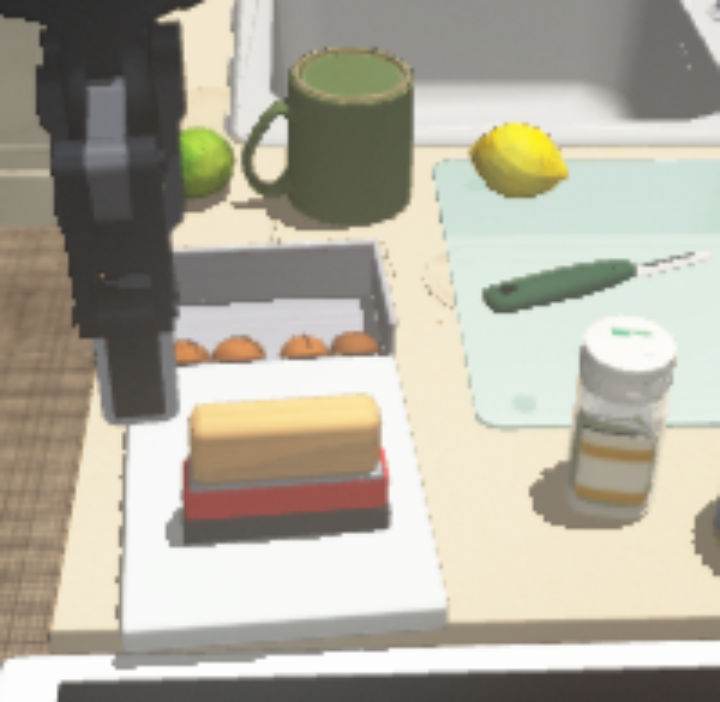

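View pics/top18z.png

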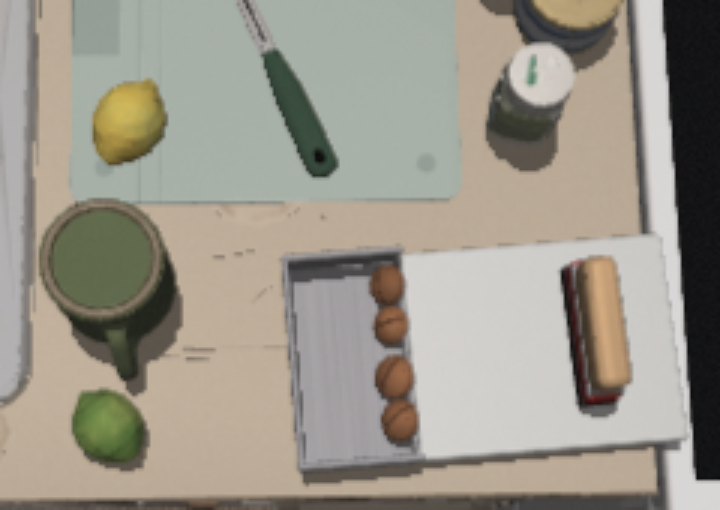

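```bash
python3 - <<'E'
from h import *
im=ctrl.get_image('top');c=im['color']
cv2.imwrite('pics/top19z.png',cv2.resize(c[195:280,280:345,::-1],None,fx=9,fy=7,interpolation=cv2.INTER_CUBIC)[:600])
g=cv2.cvtColor(c,cv2.COLOR_RGB2HSV)
for r in (205,231,249,267):
  print(r,[tuple(int(x) for x in c[r,u]) for u in range(320,336)][::1])
# predicted edge pixels
a=np.radians(4)
for bx in(-.0466,-.0155,.0226,.0518):
  for y,z in((.095,.02),(.098,.018),(.099,.01),(.108,.015)):
    p=np.array([.4545,-.237])+bx*np.array([np.cos(a),np.sin(a)])+y*np.array([-np.sin(a),np.cos(a)])
    print(bx,y,proj(im,[*p,z]).round(1))
E
```

```text
205 [(53, 52, 53), (57, 56, 57), (79, 78, 79), (129, 126, 124), (191, 189, 183), (203, 200, 196), (204, 202, 198), (206, 204, 200), (206, 204, 202), (205, 202, 200), (204, 202, 199), (206, 204, 200), (206, 204, 201), (208, 207, 203), (208, 207, 203), (209, 208, 204)]
231 [(124, 85, 61), (125, 86, 61), (124, 85, 60), (123, 85, 61), (116, 88, 73), (135, 127, 124), (180, 179, 175), (212, 211, 206), (210, 209, 205), (210, 209, 205), (211, 209, 205), (210, 208, 205), (211, 209, 205), (210, 208, 204), (210, 208, 205), (210, 208, 204)]
249 [(121, 84, 60), (126, 85, 61), (129, 88, 63), (131, 90, 64), (129, 88, 64), (111, 77, 55), (104, 77, 62), (125, 119, 117), (190, 187, 185), (213, 211, 208), (210, 209, 205), (211, 209, 205), (210, 209, 205), (210, 209, 205), (210, 208, 205), (210, 209, 205)]
267 [(74, 71, 73), (74, 70, 69), (75, 68, 66), (71, 63, 61), (73, 67, 68), (76, 69, 69), (73, 69, 68), (89, 87, 88), (137, 134, 136), (134, 132, 131), (189, 187, 185), (211, 209, 206), (211, 209, 206), (210, 209, 205), (210, 209, 205), (210, 208, 204)]
-0.0466 0.095 [329.2 259.1]
-0.0466 0.098 [327.7 259.3]
-0.0466 0.099 [326.9 259.7]
-0.0466 0.108 [322.9 259.9]
-0.0155 0.095 [327.8 244.6]
-0.0155 0.098 [326.3 244.8]
-0.0155 0.099 [325.5 245.3]
-0.0155 0.108 [321.5 245.4]
0.0226 0.095 [326. 227.]
0.0226 0.098 [324.5 227.2]
0.0226 0.099 [323.7 227.9]
0.0226 0.108 [319.8 227.8]
0.0518 0.095 [324.6 213.6]
0.0518 0.098 [323.2 213.9]
0.0518 0.099 [322.4 214.7]
0.0518 0.108 [318.4 214.6]
```

View pics/top19z.png

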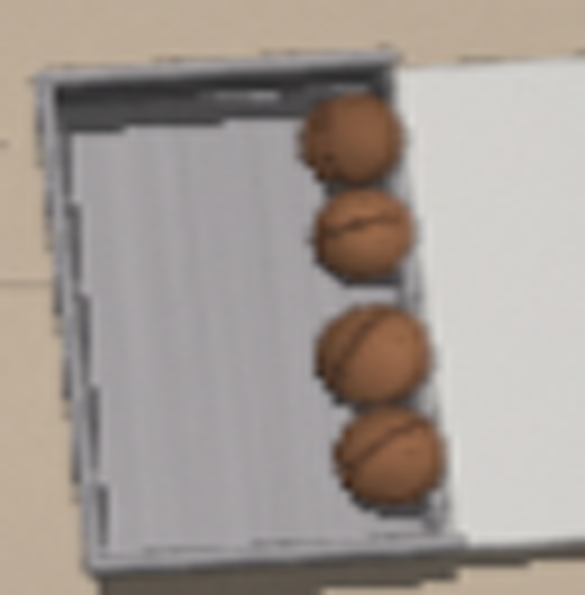

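The predicted board edge matches the picture to within about a pixel, and all four shells sit about 12–13 mm beyond it (9 mm past the 4 mm limit). Handing in.

```bash
python3 -c "
from h import *
print(ctrl.finish_job());st()"
```

```text
the job is handed in; nothing more can be done
None
the job is handed in; nothing more can be done
```

I swept all four walnut shells into the scrap tray with the scraper in two passes. I then stood the scraper upright on the cleared board, backed the arm away and handed the job in at about 19 s. No verdict was reported.

- **Shells:** In the last pictures all four are in the tray, at about y = 0.108 m in the board frame (limits 0.099 to 0.18) and x from -0.047 to +0.052 m (limits ±0.075). They lean on the tray's lip rather than lying flat on its floor. The predicted board edge matched the picture to within about a pixel, so I trust the margin.
- **Scraper:** It stands upright near the board's middle, and the gripper is clear of it. I placed it at about x 0.00, y -0.027 m in the board frame. I did not measure its final tilt or height; I only checked it by eye in the pictures. In the last top view its handle looked nearer y = -0.04 m, which is still well inside the limits.
- **Mug and jar:** Both show within 2 pixels (about 4 mm) of their starting positions. The fingers stayed well above the shells throughout.

The tool picked up a tilt of 2 to 3 degrees over the moves. It did no visible harm, and no check failed.

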